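Fetch the long objective from behind the sprung dust flap

TASK

Take the long, pointed microscope objective out from behind the clear spring flap of the rack and stand it upright in the middle of the round pad on the cleaning stand; set it down, do not drop it. Hold the flap open with the hand while you reach behind it, let it close afterwards, and leave the short objective standing where it is.

Things in the scene. Friction and masses are not known exactly. Their poses are not given: they have to be found in the camera images.
- long_obj_center (a point): Long objective: steel, 43 mm tall, 0.08 to 0.15 kg, standing nose up on the rack floor under the flap, in the left or right place. Round body 26 mm in diameter up to 31 mm, then a cone to a 12 mm nose. This point: on its axis, 21.5 mm above its foot, the height to grip; z axis up to the nose.
- short_obj_center (a point): The short objective, to be left alone: steel, 26 mm tall, blunt, same diameter 26 mm, standing in the rack's other place, about 100 mm beside the long one. This point is on its axis, half-way up.
- rack_floor (a point): Fixed white tray, 130 mm deep (x, roughly away from the robot), 262 wide (y), flat floor 20 mm above the bench; axes are the tray's. Point: on the floor, mid-width, 80 mm behind the flap's hinge. Objectives stand at x -30, y +50 and -50 mm. Open from above from x -20 to the back lip (x +34, 12 mm high). Walls on the hinge half (front x -87, sides y +-128): 17 and 25 mm above the floor.
- flap (a joint): Clear flap, 3 mm thick, 240 x 65 mm, steel rod on its free edge; angle in rad, 0 closed, growing as the edge swings up towards the robot, to 1.4. Hinge along y, x -80 mm of rack_floor, 17 mm above the floor; closed it slopes up at 32 degrees, edge at x -25, 51 mm above the floor. Spring: 1.3 to 1.7 N at the edge. Backs of fingers behind it push it towards the robot: 0.3 rad frees an objective.
- pad_top (a point): Cleaning stand: aluminium block 100 x 100 x 20 mm, fixed to the bench, with a flat round black rubber pad 56 mm in diameter in its middle, 5 mm proud of the block. This point is the centre of the pad's top, 25 mm above the bench, z up.
Mind the look-alikes: they are no part of the job. What is shaped like the part that bears long_obj_center but brown is not meant.

How it is judged:
On the way, in this order (a step that is already met when the one before it is completed fails the run):
1. the long objective is gripped in the rack while the flap is held open (value of joint flap above 0.12 rad and contact force between the fingers and long_obj above 1 N and distance of long_obj_center from where it was at the start of the episode below 0.04 m), for 0.1 s.
2. it is lowered onto the pad in the fingers (contact force between the fingers and long_obj above 0.5 N and horizontal distance between long_obj_center and pad_top below 0.02 m and z of long_obj_center in the frame of pad_top below 0.0315 m), for 0.1 s.
At the end, for the whole second after the job is handed in: The long objective stands upright (within 10 degrees), nose up, at rest on the pad, its axis within 20 mm of the pad's centre; the flap has closed (within 0.08 rad); the short objective stands upright within 20 mm of where it was (horizontal distance between long_obj_center and pad_top below 0.02 m and z of long_obj_center in the frame of pad_top between 0.018 and 0.025 m and angle between each of long_obj_center, short_obj_center's own z axis and vertical below 0.17 rad and linear speed of long_obj below 0.02 m/s and value of joint flap below 0.08 rad and distance of short_obj_center from where it was at the start of the episode below 0.02 m); the robot touches nothing.
It fails at once if the short objective is knocked over or moved more than 20 mm (distance of short_obj_center from where it was at the start of the episode above 0.02 m or angle between short_obj_center's own z axis and vertical above 0.3 rad).
It also fails if it takes over 40 s, if anything falls off the work surface, if the arm or the gripper's body presses on something with over 40 N, if the wrist force passes 120 N, or if a joint passes its speed limit or range.

ROBOT

A 7-joint arm with a two-finger parallel gripper is mounted at the origin on the work surface. World frame = base frame: x ahead of the robot, y to its left, z up, the work surface at z = 0. Lengths are in m, angles in rad, forces in N, time in s.
With the tool pointing down it reaches from about 0.4 to 0.85 m from the base axis. Payload 4.5 kg.
Tool frame: the origin (TCP) lies at the very end of the fingers, on their centre line; the grasp point (between the pads) lies 19 mm behind it (robot.hold_point_z is the distance from the TCP to the grasp point, in m); y points along the fingers, x is the direction in which the jaws open and shut, and the axes are right-handed (so a half turn about y gives the same grasp; the last joint's range is limited). The gripper opens to 88 mm and grips with 3 to 60 N. Pads are 18 mm wide; open, the fingers measure 123 mm over their backs; the gripper's body (75 mm by 187 mm) begins 45 mm behind the grasp point.
Start: joints at [1.361, 0.689, -0.195, 1.565, 0.157, 0.902, -0.215], TCP at [0.151, -0.607, 0.239] pointing down, gripper open.
Joint ranges: [-3.01, 3.01], [-0.46, 2.08], [-1.47, 1.51], [0.13, 2.56], [-1, 4.14], [0.04, 2.09], [-2.66, 2.66]. Speed limits (rad/s): [2.57, 2.57, 3.14, 3.14, 3.14, 3.14, 3.14].

INTERFACE

Orientations are given as a 3x3 rotation matrix whose columns are the frame's x, y, z axes.
In Python, from station import monitor, eyes, robot gives the robot as it stands.
- The arm moves only by the tool apply_moves, never from a script. Its arguments are lists of equal length, an entry for each row: "delta_rot": the turn, a rotation vector about the tool's x, y, z in degrees, a list of three; "dp": the shift along the tool's x, y, z in mm, a list of three; "hand": the opening in per cent of the stroke, from 0 (shut) to 100 (fully open). In form: {"delta_rot": [[wx, wy, wz], ...], "dp": [[tx, ty, tz], ...], "hand": [hand, ...]}. A call has 1 to 8 rows; each row shifts and turns the commanded pose from where the row before left it, along the tool's axes as they then stand; what a row does not reach is not made up. A row lasts 1/10 s, in which the tool goes at most 50 mm and 8.59 degrees, less where a joint would pass 70% of its speed; a pose out of reach is approached as far as the arm can. A call is refused whole if a number of a shift passes 50 or a number of a turn 8.59, either way. A call with a gripper value outside its range is refused whole. The fingers move at their own pace and stop on an object; "force" is the grip in N (left out, the last holds). Time passes only in rows, so rows that do not move let the fingers close. It gives the time, the measured TCP pose, the force and the opening at its end, in the units of the state.
- monitor.state(): the state, without advancing time (a new reading comes with each control period).
- eyes.get_image(name): name is "side" or "top"; returns a dict with "frame" (480x640x3 uint8, blue, green, red), "camera_matrix" (3x3 intrinsics, pixels), "pose" (4x4, takes a point from camera to world coordinates). Camera axes: x right, y down, z forward; pixel columns grow to the right and rows downward; lengths in m; the calibration is good to about 2 mm. A picture is of the moment at which its call begins. There is no depth.
- robot.sign_off(): hands the job in, once; it reports no verdict.
The state is a dict: "time": time; "qpos": joint angles; "joint_velocities": joint speeds; "joint_torque": joint torques, N m; "ee_pos": TCP position; "tool_rot": TCP orientation; "contact_force": force on the tool from outside, world axes, zero at the start; "wrist_torque": the same for the moment, N m; "grip_width": opening from 0.0 (shut) to 1.0 (fully open).
Only numpy, scipy, OpenCV 4.12 (cv2) and the standard library are available. Lean on these libraries where they do the work, as an engineer would, in place of code of your own. Each camera call takes 0.05 s, during which the arm holds its last target. There are 200 camera calls.

## Working session

There is one attempt and no reset: what is moved stays moved. The work goes in short steps, Python scripts to look and compute and a tool call to move; the robot and the scene stay as the last step left them, time stands still between calls to the robot, and variables do not carry over. Pictures are saved under pics/ and viewed, about 8 in all and at most 12, crops included, and the job is handed in when it is done.

Besides the shell and the picture viewer there is one more tool, called after "Request:" by a JSON object that holds its "api" and its "payload", one argument or row to a line. apply_moves: Moves the arm, as the interface text tells. Its arguments: {"type":"object","properties":{"delta_rot":{"type":"array"},"dp":{"type":"array"},"hand":{"type":"array"},"force":{"type":"number"}},"required":["delta_rot","dp","hand"]}

```bash
ls; mkdir -p pics; python3 - <<'E'
from station import monitor, eyes, robot
import cv2, numpy as np
np.set_printoptions(precision=4,suppress=True)
s=monitor.state()
for k,v in s.items(): print(k,np.array(v))
print(robot.hold_point_z)
for n in("top","side"):
    r=eyes.get_image(n); cv2.imwrite(f"pics/{n}0.png",r["frame"]); print(n,r["camera_matrix"],r["pose"])
E
```

```text
pics
time 0.0
qpos [ 1.3608  0.69   -0.1945  1.5664  0.1573  0.9025 -0.2151]
joint_velocities [-0.0018  0.      0.0006 -0.0004  0.001  -0.0007  0.0009]
joint_torque [ -0.001  -52.7557  -1.2665 -15.3425  -0.0524   0.0066   0.0002]
ee_pos [ 0.1506 -0.6059  0.2379]
tool_rot [[ 0.2414 -0.0006  0.9704]
 [-0.9704  0.0018  0.2414]
 [-0.0019 -1.     -0.0001]]
contact_force [0.1141 0.4159 0.3178]
wrist_torque [-0.004  -0.0117  0.0038]
grip_width 0.9984711064969234
0.0187
top [[464.9058   0.     317.9381]
 [  0.     464.9058 230.6284]
 [  0.       0.       1.    ]] [[ 0.0302 -0.9931  0.1131  0.4878]
 [-0.9995 -0.0307 -0.0023  0.0093]
 [ 0.0058 -0.113  -0.9936  0.9338]
 [ 0.      0.      0.      1.    ]]
side [[447.3816   0.     333.8532]
 [  0.     447.3816 239.417 ]
 [  0.       0.       1.    ]] [[-0.9999 -0.0149  0.005   0.5559]
 [-0.0147  0.7731 -0.6341  0.4506]
 [ 0.0056 -0.6341 -0.7732  0.6034]
 [ 0.      0.      0.      1.    ]]
```

View images.

View pics/top0.png

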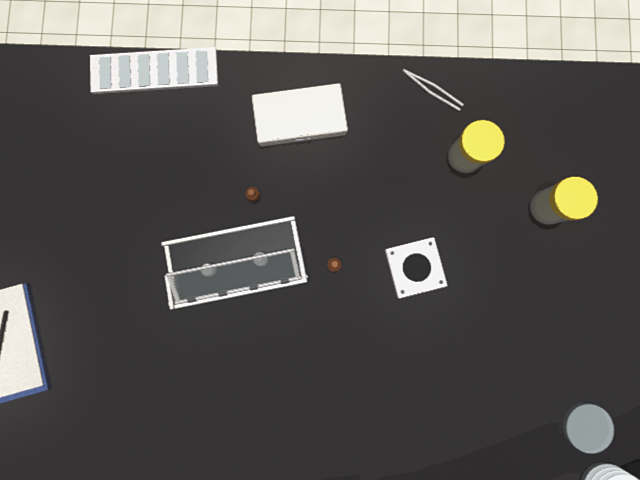

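View pics/side0.png

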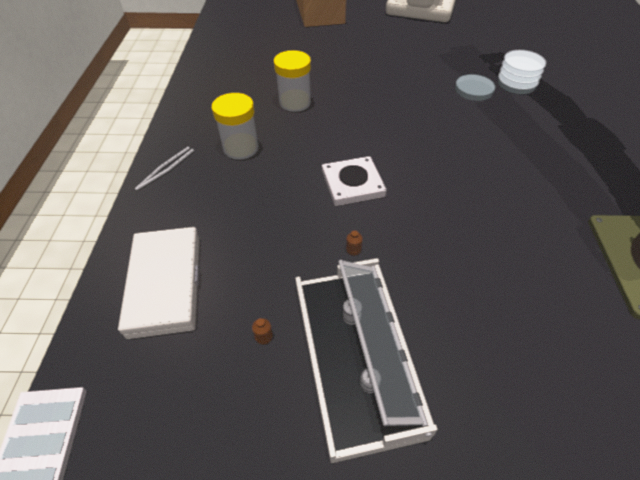

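The top view shows the rack around (235,262), two objects behind the flap at (208,270) and (260,259), and the pad at (417,267). Brown look-alikes stand at (252,193) and (334,265), outside the rack. In the side view the two flap objects are at (352,311) and (370,380). I need a close crop to tell which is the long one.

```bash
python3 - <<'E'
import cv2, numpy as np
t=cv2.imread('pics/top0.png')[205:320,150:320]; s=cv2.imread('pics/side0.png')[250:465,285:445]
a=cv2.resize(t,None,fx=2.6,fy=2.6,interpolation=cv2.INTER_CUBIC); b=cv2.resize(s,None,fx=2.2,fy=2.2,interpolation=cv2.INTER_CUBIC)
c=np.zeros((max(a.shape[0],b.shape[0]),a.shape[1]+b.shape[1],3),np.uint8); c[:a.shape[0],:a.shape[1]]=a; c[:b.shape[0],a.shape[1]:]=b
# pad blob
p=cv2.imread('pics/top0.png')[245:290,395:440].max(2)
n,l,st,ce=cv2.connectedComponentsWithStats((p<90).astype(np.uint8)); print(st,ce+[395,245])
c=np.clip(c.astype(float)*1.5,0,255).astype(np.uint8)
cv2.imwrite('pics/crop0.png',c); print(c.shape)
E
```

```text
[[   0    0   45   45 1402]
 [   0    0    4    1    4]
 [  42    0    3   10   19]
 [   8    9   28   27  597]
 [  42   44    3    1    3]] [[416.9828816  267.23965763]
 [396.5        245.        ]
 [438.36842105 248.31578947]
 [416.3919598  267.06867672]
 [438.         289.        ]]
(473, 794, 3)
```

View pics/crop0.png

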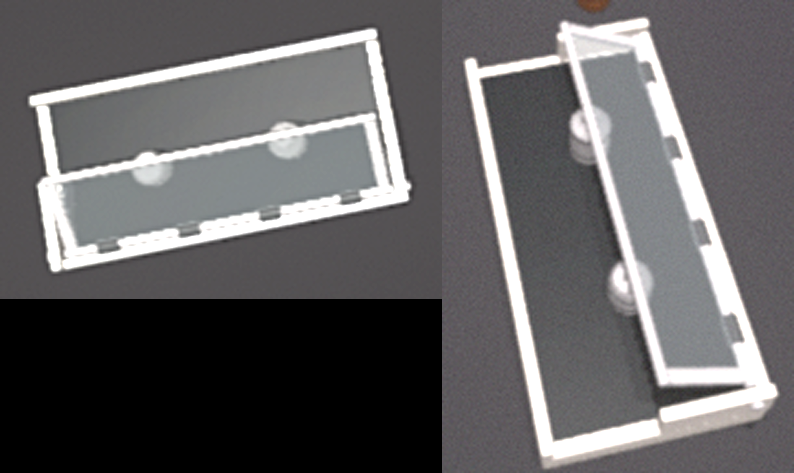

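```bash
cat > h.py <<'E'
import numpy as np, cv2
from scipy.optimize import least_squares
cams={'top':(np.array([[464.9058,0,317.9381],[0,464.9058,230.6284],[0,0,1]]),np.array([[.0302,-.9931,.1131,.4878],[-.9995,-.0307,-.0023,.0093],[.0058,-.113,-.9936,.9338]])),
'side':(np.array([[447.3816,0,333.8532],[0,447.3816,239.417],[0,0,1]]),np.array([[-.9999,-.0149,.005,.5559],[-.0147,.7731,-.6341,.4506],[.0056,-.6341,-.7732,.6034]]))}
def proj(c,P):
    K,T=cams[c]; q=(np.atleast_2d(P)-T[:,3])@T[:,:3]@K.T; return q[:,:2]/q[:,2:]
def ray(c,px,z):
    K,T=cams[c]; d=T[:,:3]@np.linalg.solve(K,[*px,1]); return T[:,3]+d*(z-T[2,3])/d[2]
def tri(pt,ps,x0):
    r=least_squares(lambda X:np.r_[(proj('top',X)-pt)[0],(proj('side',X)-ps)[0]],x0); return r.x,r.fun
def tray(v,L):
    c,s=np.cos(v[2]),np.sin(v[2]); L=np.atleast_2d(L); return np.c_[v[0]+c*L[:,0]-s*L[:,1],v[1]+s*L[:,0]+c*L[:,1],.02+L[:,2]]
E
python3 - <<'E'
from h import *
np.set_printoptions(precision=4,suppress=True)
L=np.array([[.04,.131,.012],[.04,-.131,.012],[-.09,-.131,.02],[-.09,.131,.02]])
t=np.array([[161.9,242.3],[294.6,216.9],[307.3,281.5],[170,308.5]]); s=np.array([[331.8,461.4],[295.9,278.2],[378.6,259],[436.4,429.5]])
f=lambda v:np.r_[(proj('top',tray(v,L))-t).ravel(),(proj('side',tray(v,L))-s).ravel()]
r=least_squares(f,[.45,.15,0]); print(r.x,r.fun.reshape(-1,2))
r=least_squares(f,r.x,loss='soft_l1'); v=r.x; print(v)
pp=np.array([416.4,267.1]); print('pad',ray('top',pp,.025))
S=cv2.imread('pics/side0.png');p=S[155:200,325:385].max(2)
n,l,st,ce=cv2.connectedComponentsWithStats((p[12:32,10:50]<80).astype(np.uint8)); k=1+np.argmax(st[1:,4]); ps=ce[k]+[335,167]; print(ps,st[k],tri(pp,ps,[.45,-.2,.03]))
for n,y in(('L',.05),('R',-.05)):
  for h in(.026,.043): print(n,h,tray(v,[-.03,y,0]),proj('top',tray(v,[-.03,y,h])),proj('side',tray(v,[-.03,y,h])))
ims=[]
for c,(y0,y1,x0,x1) in(('top',(235,290,185,285)),('side',(285,405,330,400))):
  im=cv2.imread(f'pics/{c}0.png'); K=4 if c=='top' else 4.5
  o=cv2.resize(im[y0:y1,x0:x1],None,fx=K,fy=K,interpolation=cv2.INTER_CUBIC); o=np.clip(o*1.4,0,255).astype(np.uint8)
  for y in(.05,-.05):
    for h,rr,col in((0,.013,(0,255,0)),(.026,.013,(0,255,255)),(.043,.006,(0,0,255))):
      a=np.linspace(0,2*np.pi,40); q=(proj(c,tray(v,np.c_[-.03+rr*np.cos(a),y+rr*np.sin(a),0*a+h]))-[x0,y0]+.5)*K
      for u in q.astype(int): cv2.circle(o,tuple(map(int,u)),1,col,-1)
  ims.append(o)
H=max(i.shape[0] for i in ims); c=np.hstack([cv2.copyMakeBorder(i,0,H-i.shape[0],0,0,0) for i in ims]); cv2.imwrite('pics/crop1.png',c); print(c.shape)
E
```

```text
[0.5483 0.1771 0.2295] [[-2.1884  0.3751]
 [-2.4953 -0.5479]
 [-2.3463  0.291 ]
 [-0.6683  0.8216]
 [-0.2504 -4.9129]
 [ 0.0128 -0.9856]
 [-1.1408  0.9839]
 [ 0.3598  0.6317]]
[0.5482 0.1758 0.227 ]
pad [ 0.5255 -0.1871  0.025 ]
[353.1623 175.5632] [  5   0  27  19 419] (array([ 0.5254, -0.1886,  0.0179]), array([-0.0315,  0.2295, -0.2238, -0.0309]))
L 0.026 [[0.5078 0.2177 0.02  ]] [[205.971  269.6039]] [[371.3193 374.1074]]
L 0.043 [[0.5078 0.2177 0.02  ]] [[203.8425 269.3332]] [[372.2659 368.7077]]
R 0.026 [[0.5303 0.1203 0.02  ]] [[257.7396 259.3325]] [[352.9761 308.2213]]
R 0.043 [[0.5303 0.1203 0.02  ]] [[256.6232 258.8631]] [[353.4448 301.9736]]
(540, 715, 3)
```

View pics/crop1.png

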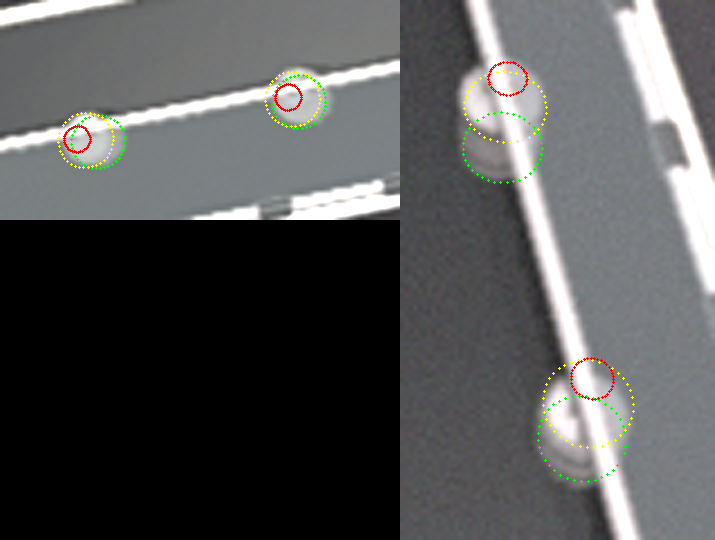

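```bash
python3 - <<'E'
from h import *
o=[]
for c,(x,y) in(('top',(208,270)),('top',(259,258)),('side',(371,380)),('side',(352,312))):
  im=cv2.imread(f'pics/{c}0.png')[y-16:y+16,x-16:x+16]
  o.append(cv2.resize(np.clip((im.astype(float)-60)*1.35,0,255).astype(np.uint8),(370,290) if 0 else (296,296),interpolation=cv2.INTER_LANCZOS4))
cv2.imwrite('pics/crop2.png',np.vstack([np.hstack(o[:2]),np.hstack(o[2:])]))
E
```

```text
(no output)
```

View pics/crop2.png

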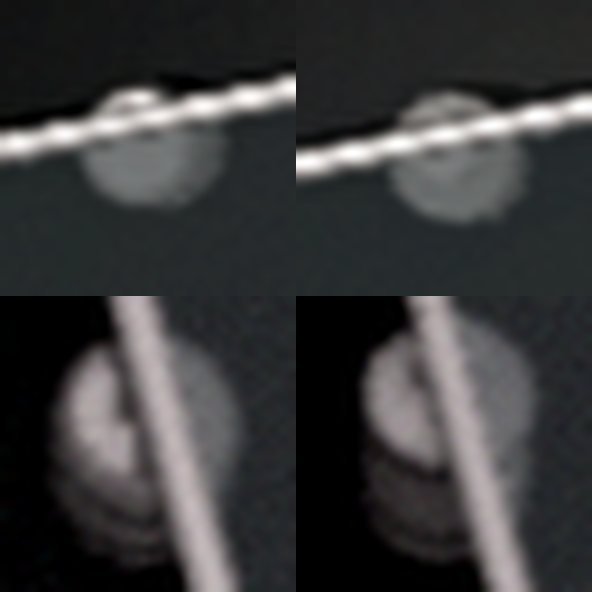

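```bash
python3 - <<'E'
from h import *
from station import eyes
fr={c:np.mean([eyes.get_image(c)['frame'].astype(float) for _ in range(8)],0) for c in('top','side')}
np.savez('fr.npz',**fr)
rows=[]
for c,pts in(('top',[(208,270),(259,258),(334,265),(252,193)]),('side',[(371,378),(352,310),(354,243),(262,330)])):
  o=[]
  for i,(x,y) in enumerate(pts):
    g=fr[c][y-14:y+14,x-14:x+14].max(2); lo,hi=np.percentile(g,[3,99 if i>1 else 90]); 
    g=np.clip((g-lo)/(hi-lo)*255,0,255).astype(np.uint8); o.append(cv2.resize(g,(198,290),interpolation=cv2.INTER_CUBIC) if 0 else cv2.resize(g,(199,199),interpolation=cv2.INTER_CUBIC))
  rows.append(np.hstack(o))
cv2.imwrite('pics/crop3.png',np.vstack(rows))
E
```

```text
(no output)
```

View pics/crop3.png

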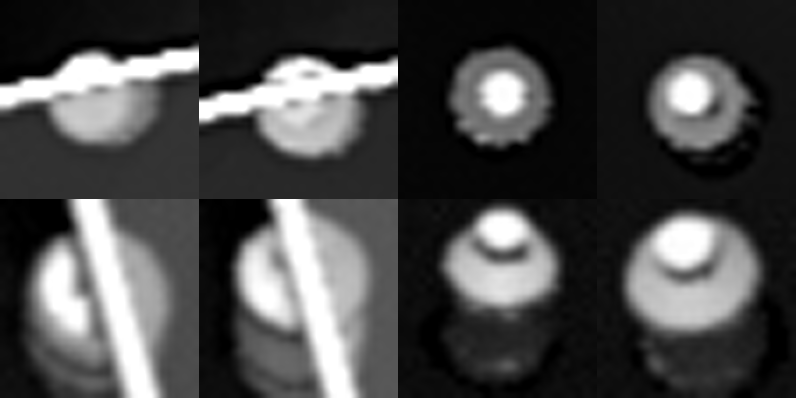

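```bash
python3 - <<'E'
import numpy as np
f=np.load('fr.npz')['top'].max(2).astype(int)
print('L');print(f[258:282,198:220]);print('R');print(f[247:271,248:270])
s=np.load('fr.npz')['side'].max(2).astype(int)
print('sL');print(s[364:396,358:384:1]);print('sR');print(s[295:327,340:366:1])
E
```

```text
L
[[ 75  75  76  76  76  77  77  77  78  78  78  79  79  79  79  79  79  79
   79  79  80  81]
 [ 75  75  76  76  77  77  77  77  77  78  78  78  79  79  79  79  79  80
   80  80  80  81]
 [ 76  75  76  76  77  77  77  77  78  77  78  79  79  79  79  80  80  80
   80  80  80  81]
 [ 75  75  76  77  77  76  77  76  76  76  77  77  78  78  79  80  80  79
   78  77  75  75]
 [ 76  76  77  77  76  75  74  73  73  77  76  66  62  63  63  69  74  73
   73  75  75  75]
 [ 76  76  76  76  73  74  89 106 123 127 113  90  70  57  56  66  74  82
  105 157 183 185]
 [ 76  76  74  73  75 108 166 197 229 236 195 137 104 110 158 184 186 185
  201 230 248 247]
 [ 70  63  58  68 108 164 185 177 188 201 194 187 185 200 229 247 246 230
  208 197 199 194]
 [ 72  71  82 114 164 190 191 188 201 224 239 240 227 206 195 196 192 170
  143 119 106 105]
 [184 185 187 201 225 241 239 224 203 192 193 189 171 147 126 119 122 114
   98  88  86  87]
 [246 244 228 206 193 193 188 170 149 132 129 141 146 140 130 122 118 112
   99  89  90  90]
 [197 191 169 148 132 129 141 146 143 141 142 145 147 143 135 128 121 116
 
[... 9653 characters left out ...]
59 190 195
  176 137 103  91  90  92  92  92]
 [ 55  55  54  56  68  80  85  86  85  87  90  92  88  85 101 145 184 196
  184 141 101  90  91  92  92  92]
 [ 55  55  55  53  56  69  82  90  89  84  79  83  80  79  93 134 176 196
  189 151 108  93  91  92  92  92]
 [ 55  54  55  54  52  56  65  79  88  90  90  92  89  89  93 120 164 192
  192 165 122  96  90  92  91  91]
 [ 54  54  54  54  53  53  54  58  63  73  79  79  79  72  69  96 149 187
  195 178 135  99  91  92  92  92]
 [ 53  54  56  53  53  56  53  50  52  54  56  57  52  45  44  77 138 180
  197 187 146 103  92  91  91  92]
 [ 55  54  55  53  53  54  50  50  52  50  50  47  42  37  35  66 121 171
  195 192 158 113  93  93  91  91]]
```

The right object at top (259,258) / side (352,311) is the long one. Its nose disc and the dark ring under it project where a 43 mm tip should be, and the silhouette is taller. The left object at (208,270) / (371,378) is wide and blunt-topped, so it is the short one. The brown pieces at (252,193) and (334,265) are decoys. Next I fit the position from the silhouette.

```bash
python3 - <<'E'
from h import *
from scipy.spatial.transform import Rotation as R
np.set_printoptions(precision=4,suppress=True)
a=np.linspace(0,2*np.pi,90)
def ext(c,x,y,h): 
    q=np.vstack([proj(c,np.c_[x+.013*np.cos(a),y+.013*np.sin(a),0*a+.02+z]) for z in(0,h)]); return np.r_[q.min(0),q.max(0)]
def fit(t,s,h,x0):
    t,s=map(lambda m:np.array(m,float),(t,s))
    def f(v,w=(1,1)): return np.nan_to_num(np.r_[(ext('top',*v,h)-t)*w[0],(ext('side',*v,h)-s)*w[1]])
    r=least_squares(f,x0); rt=least_squares(lambda v:f(v,(1,0)),x0); rs=least_squares(lambda v:f(v,(0,1)),x0); return r.x,rt.x,rs.x,r.fun
n=np.nan
o=fit([253.3,251.4,267.0,265.6],[342.7,n,361.0,324.6],.031,[.53,.12]); print('long',*o)
p=fit([200.9,262.9,215.7,276.0],[360.8,n,380.1,392.6],.026,[.51,.22]); print('short',*p)
d=p[0]-o[0]; print(np.linalg.norm(d),'yaw',np.arctan2(-d[0],d[1]))
from station import monitor
s=monitor.state(); T=np.array(s['tool_rot']); print(T, np.arctan2(T[1,2],T[0,2]))
E
```

```text
long [0.5319 0.1178] [0.5323 0.1167] [0.5317 0.1194] [-1.4006  0.1153  0.2884  0.2405 -0.3379  0.      0.039  -0.9613]
short [0.5083 0.2176] [0.5083 0.216 ] [0.5083 0.2192] [-1.7119 -0.4112  0.0875  0.4083 -0.957   0.      0.8855 -1.1692]
0.10257539798265783 yaw 0.23269977826155763
[[ 0.2415  0.      0.9704]
 [-0.9704 -0.      0.2415]
 [ 0.0001 -1.      0.    ]] 0.24386553202560204
```

Request:
{"api": "apply_moves", "payload": {
  "delta_rot": [
    [0,0,0],
    [0,0,0],
    [0,0,0],
    [0,0,0],
    [0,0,0],
    [0,0,0],
    [0,0,0],
    [0,0,0]
  ],
  "dp": [
    [-10,0,20],
    [-20,0,35],
    [-25,0,40],
    [-25,0,40],
    [-28,0,40],
    [-30,0,38],
    [-32,0,35],
    [-35,0,32]
  ],
  "hand": [60,60,60,60,60,60,60,60],
  "force": 25
}}

```text
time: 1.7
ee_pos: [0.3747, -0.3386, 0.239]
tool_rot: [[0.242, 0.001, 0.97], [-0.97, -0.001, 0.242], [0.001, -1.0, 0.001]]
contact_force: [0.7, 0.7, 0.4]
grip_width: 0.598
```

Request:
{"api": "apply_moves", "payload": {
  "delta_rot": [
    [0,0,0],
    [0,0,0],
    [0,0,0],
    [0,0,0],
    [0,0,0],
    [0,0,0],
    [0,0,0],
    [0,0,0]
  ],
  "dp": [
    [-38,0,30],
    [-40,0,28],
    [-40,0,28],
    [-40,0,28],
    [-40,0,28],
    [-40,0,28],
    [-40,0,28],
    [-40,0,28]
  ],
  "hand": [60,60,60,60,60,60,60,60]
}}

```text
time: 2.5
ee_pos: [0.5163, 0.0252, 0.239]
tool_rot: [[0.242, 0.001, 0.97], [-0.97, -0.0, 0.242], [0.0, -1.0, 0.001]]
contact_force: [0.5, -0.1, -0.7]
grip_width: 0.598
```

Request:
{"api": "apply_moves", "payload": {
  "delta_rot": [
    [0,0,0],
    [0,0.8,0],
    [-4,0,0],
    [-4,0,0],
    [0,0,0]
  ],
  "dp": [
    [-40,0,28],
    [-32,0,22],
    [-15,0,12],
    [0,0,0],
    [0,0,0]
  ],
  "hand": [60,60,60,60,60]
}}

```text
time: 3.0
ee_pos: [0.5566, 0.1238, 0.238]
tool_rot: [[0.229, -0.135, 0.964], [-0.973, -0.031, 0.227], [-0.0, -0.99, -0.138]]
contact_force: [-0.9, -0.7, -0.5]
grip_width: 0.597
```

```bash
cat > st.py <<'E'
from h import *
from station import monitor
np.set_printoptions(precision=4,suppress=True)
s=monitor.state(); T=np.array(s['tool_rot']); p=np.array(s['ee_pos'])
g=p-.0187*T[:,1]; ex=np.array([np.cos(.232),np.sin(.232),0]); ey=np.array([-ex[1],ex[0],0])
print('t',s['time'],'tcp',p,'grasp',g,'F',np.array(s['contact_force']),'w',s['grip_width'],'q',np.array(s['qpos']))
for n,o in(('long',[.5319,.1178,.02]),('pad',[.5255,-.1880,.025])):
    d=np.array(o)-g; print(n,'-grasp: tray',d@ex*1e3,d@ey*1e3,d[2]*1e3,'tool',T.T@d*1e3)
print('down in tool',T.T@[0,0,-1],'ex in tool',T.T@ex)
E
python3 st.py
```

```text
t 3.0 tcp [0.5566 0.1238 0.238 ] grasp [0.5591 0.1243 0.2565] F [-0.9033 -0.6855 -0.5331] w 0.5969666539376787 q [-0.2391  0.6766 -0.0986  1.6038  0.0582  1.0028 -1.6946]
long -grasp: tray -27.95225031708283 -0.11738157661791072 -236.52992266472185 tool [  0.2043 238.1223   5.0487]
pad -grasp: tray -104.49166590807859 -296.25302256059143 -231.52992266472185 tool [296.3942 243.6498 -71.2442]
down in tool [0.0003 0.9904 0.1384] ex in tool [-0.0007 -0.1384  0.9904]
```

Request:
{"api": "apply_moves", "payload": {
  "delta_rot": [
    [0,0,0],
    [0,0,0],
    [0,0,0],
    [0,0,0],
    [0,0,0],
    [0,0,0]
  ],
  "dp": [
    [0,29.7,4.2],
    [0,39.6,5.5],
    [0,39.6,5.5],
    [0,29.7,4.2],
    [0,10,1.4],
    [0,0,0]
  ],
  "hand": [60,60,60,60,60,60]
}}

```text
time: 3.6
ee_pos: [0.554, 0.1215, 0.088]
tool_rot: [[0.227, -0.137, 0.964], [-0.974, -0.032, 0.225], [0.0, -0.99, -0.141]]
contact_force: [-0.2, -0.1, 0.4]
grip_width: 0.605
```

```bash
python3 st.py; python3 - <<'E'
from station import eyes
import cv2,numpy as np
a=eyes.get_image('side')['frame'][200:470,230:460]; b=eyes.get_image('top')['frame'][190:320,150:320]
a=cv2.resize(a,None,fx=1.9,fy=1.9,interpolation=2); b=cv2.resize(b,None,fx=2.1,fy=2.1,interpolation=2)
b=cv2.copyMakeBorder(b,0,a.shape[0]-b.shape[0],0,0,0); cv2.imwrite('pics/c4.png',np.hstack([a,b])); print(a.shape,b.shape)
E
```

```text
t 3.6 tcp [0.554  0.1215 0.088 ] grasp [0.5566 0.1221 0.1065] F [-0.1575 -0.0944  0.4046] w 0.6046105391615514 q [-0.2443  0.8784 -0.0861  1.7188  0.0883  0.6896 -1.7178]
long -grasp: tray -25.00723159504826 1.479310117490284 -86.53639416626037 tool [ -1.4459  89.1988 -12.5531]
pad -grasp: tray -101.54664718604401 -294.65633086648324 -81.53639416626038 tool [294.9133  95.0586 -88.1603]
down in tool [-0.0005  0.99    0.1411] ex in tool [-0.0029 -0.1411  0.99  ]
(513, 437, 3) (513, 357, 3)
```

View pics/c4.png

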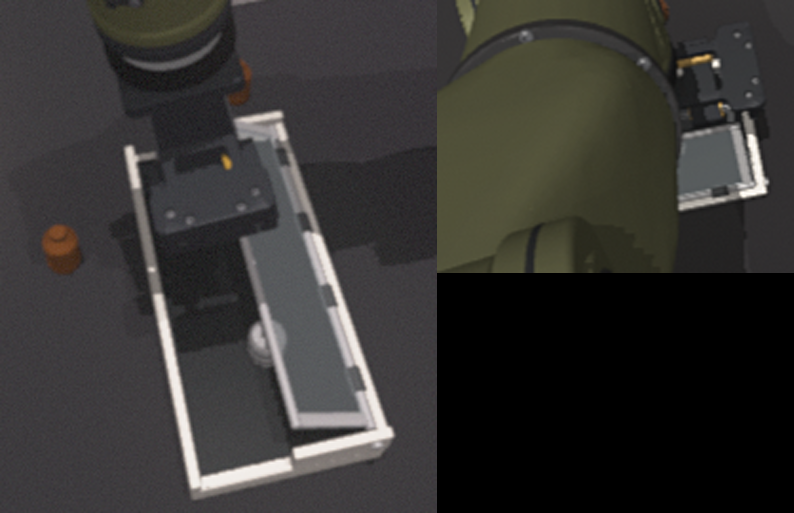

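Request:
{"api": "apply_moves", "payload": {
  "delta_rot": [
    [0,0,0],
    [0,0,0],
    [0,0,0],
    [0,0,0],
    [0,0,0]
  ],
  "dp": [
    [-1.5,17.8,5.5],
    [0,20,2.8],
    [0,14.8,2.1],
    [0,9.8,1.4],
    [0,0,0]
  ],
  "hand": [60,60,60,60,60]
}}

```text
time: 4.2
ee_pos: [0.5572, 0.1244, 0.0248]
tool_rot: [[0.228, -0.136, 0.964], [-0.974, -0.032, 0.226], [0.0, -0.99, -0.14]]
contact_force: [-0.3, 0.8, -0.2]
grip_width: 0.599
```

```bash
python3 st.py
```

```text
t 4.2 tcp [0.5572 0.1244 0.0248] grasp [0.5598 0.125  0.0433] F [-0.3353  0.8006 -0.1913] w 0.5986052747397584 q [-0.2523  0.9811 -0.0775  1.7186  0.099   0.586  -1.7274]
long -grasp: tray -28.79836610225737 -0.6134976811175115 -23.310209412214252 tool [  0.6733  27.1151 -25.2469]
pad -grasp: tray -105.3377816932531 -296.749138665091 -18.31020941221425 tool [ 296.9775   32.8425 -101.0797]
down in tool [-0.0002  0.9901  0.1401] ex in tool [-0.0022 -0.1401  0.9901]
```

Request:
{"api": "apply_moves", "payload": {
  "delta_rot": [
    [0,0,0],
    [0,0,0],
    [0,0,0],
    [0,0,0],
    [0,0,0],
    [0,0,0]
  ],
  "dp": [
    [0.5,0.8,-5.9],
    [0,0.8,-5.9],
    [0,0.8,-5.9],
    [0,0.8,-5.9],
    [0,0.7,-4.6],
    [0,0,0]
  ],
  "hand": [60,60,60,60,60,60]
}}

```text
time: 4.8
ee_pos: [0.5415, 0.1201, 0.0287]
tool_rot: [[0.226, -0.111, 0.968], [-0.974, -0.025, 0.225], [-0.001, -0.993, -0.114]]
contact_force: [15.3, 2.1, 7.4]
grip_width: 0.599
```

```bash
python3 st.py; python3 - <<'E'
from station import eyes
import cv2,numpy as np
a=eyes.get_image('side')['frame'][240:460,280:450]
cv2.imwrite('pics/c5.png',cv2.resize(a,None,fx=2.7,fy=2.7,interpolation=2))
E
```

```text
t 4.8 tcp [0.5415 0.1201 0.0287] grasp [0.5435 0.1206 0.0473] F [15.3206  2.052   7.3856] w 0.5989785524754025 q [-0.255   0.9547 -0.0726  1.7974  0.1034  0.5072 -1.7364]
long -grasp: tray -11.975181034818252 -0.04842170076831767 -27.261654957050258 tool [ 0.1186 28.4494 -8.7876]
pad -grasp: tray -88.514596625814 -296.1840626847418 -22.261654957050258 tool [296.5456  31.8252 -84.2808]
down in tool [0.0009 0.9935 0.1141] ex in tool [-0.0039 -0.114   0.9935]
```

View pics/c5.png

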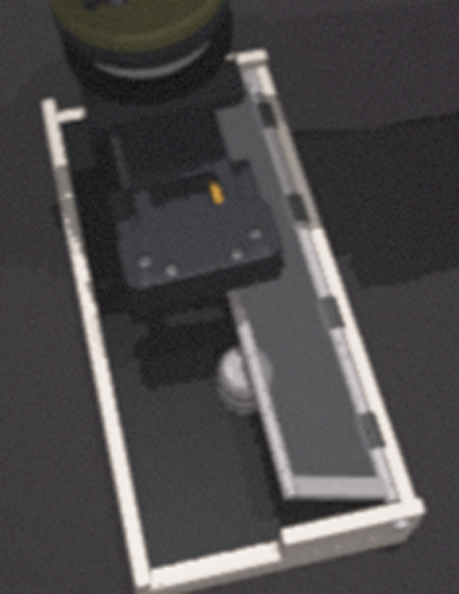

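The gripper has stuck on the flap rod: 15 N, friction on a shallow slope. Raising the fingers while they press should drag the edge up instead of jamming it, so I'll try that.

Request:
{"api": "apply_moves", "payload": {
  "delta_rot": [
    [0,0,0],
    [0,0,0],
    [0,0,0],
    [0,0,0],
    [0,0,0],
    [0,0,0]
  ],
  "dp": [
    [0,-1.6,3.5],
    [0,-4,-0.5],
    [0,-5,-0.7],
    [0,-5,-0.7],
    [0,-5,-0.7],
    [0,0,0]
  ],
  "hand": [60,60,60,60,60,60]
}}

```text
time: 5.45
ee_pos: [0.5337, 0.1185, 0.0462]
tool_rot: [[0.228, -0.135, 0.964], [-0.974, -0.032, 0.226], [0.0, -0.99, -0.138]]
contact_force: [2.4, 0.4, -0.6]
grip_width: 0.598
```

```bash
python3 st.py
```

```text
t 5.45 tcp [0.5337 0.1185 0.0462] grasp [0.5362 0.1191 0.0647] F [ 2.3716  0.3516 -0.6017] w 0.5978743747093517 q [-0.2526  0.9272 -0.0783  1.7959  0.0986  0.5609 -1.7321]
long -grasp: tray -4.473899805763958 -0.2281572089028782 -44.67079951048102 tool [ 0.2366 44.8599  1.7565]
pad -grasp: tray -81.01331539675971 -296.3637981928764 -39.67079951048102 tool [296.5328  50.4283 -74.1196]
down in tool [-0.      0.9904  0.1385] ex in tool [-0.0021 -0.1385  0.9904]
```

Request:
{"api": "apply_moves", "payload": {
  "delta_rot": [
    [0,0,0],
    [0,0,0],
    [0,0,0],
    [0,0,0],
    [0,0,0],
    [0,0,0],
    [0,0,0]
  ],
  "dp": [
    [0,0.5,-3],
    [0,0.5,-2],
    [0,5,0.7],
    [0,5,0.7],
    [0,5,0.7],
    [0,5.5,0.8],
    [0,0,0]
  ],
  "hand": [60,60,60,60,60,60,60]
}}

```text
time: 6.15
ee_pos: [0.5318, 0.1183, 0.0248]
tool_rot: [[0.227, -0.129, 0.965], [-0.974, -0.03, 0.225], [-0.001, -0.991, -0.133]]
contact_force: [5.2, 0.7, 4.0]
grip_width: 0.6
```

```bash
python3 st.py; python3 - <<'E'
from station import eyes
import cv2,numpy as np
a=eyes.get_image('side')['frame'][240:460,280:450]
cv2.imwrite('pics/c6.png',cv2.resize(a,None,fx=2.7,fy=2.7,interpolation=2))
E
```

```text
t 6.15 tcp [0.5318 0.1183 0.0248] grasp [0.5343 0.1189 0.0433] F [5.23   0.6581 3.9583] w 0.5995465591999766 q [-0.2556  0.96   -0.0737  1.8091  0.1029  0.5088 -1.7368]
long -grasp: tray -2.5358818954212845 -0.512661706637881 -23.329992170547587 tool [ 0.5341 23.4597  0.5811]
pad -grasp: tray -79.07529748641703 -296.6483026906114 -18.329992170547587 tool [296.8831  28.3615 -75.1341]
down in tool [0.0006 0.9912 0.1326] ex in tool [-0.0028 -0.1326  0.9912]
```

View pics/c6.png

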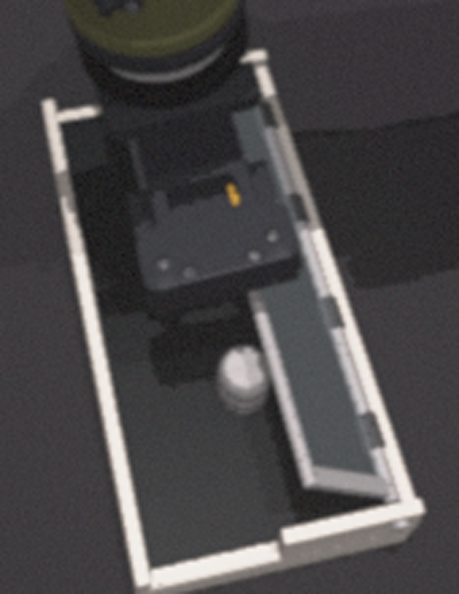

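Request:
{"api": "apply_moves", "payload": {
  "delta_rot": [
    [0,0,0],
    [0,0,0],
    [0,0,0],
    [0,0,0],
    [0,0,0],
    [0,0,0],
    [0,0,0],
    [0,0,0]
  ],
  "dp": [
    [0.5,0.3,-2.5],
    [0,0,0],
    [0,0,0],
    [0,0,0],
    [0,0,0],
    [0,0,0],
    [0,0,0],
    [0,0,0]
  ],
  "hand": [60,45,30,20,20,20,20,20],
  "force": 25
}}

```text
time: 7.0
ee_pos: [0.529, 0.1186, 0.0254]
tool_rot: [[0.228, -0.13, 0.965], [-0.974, -0.028, 0.227], [-0.002, -0.991, -0.133]]
contact_force: [4.5, 3.7, 4.3]
grip_width: 0.29
```

```bash
python3 st.py; python3 - <<'E'
from h import *
v=[.5482,.1758,.232]
# recentre tray from objects: origin so that objs sit at x=-30,y=+-50
m=(np.array([.5319,.1178])+[.5083,.2176])/2; ex=np.array([np.cos(.232),np.sin(.232)]); o=m+.03*ex; v=[*o,.232]; print(v)
for a in(0,.1,.15,.2,.25,.3,.35): 
  t=.5585+a; print(a,proj('side',tray(v,[-.08+.065*np.cos(t),.12,.017+.065*np.sin(t)])))
E
```

```text
t 7.0 tcp [0.529  0.1186 0.0254] grasp [0.5315 0.1191 0.0439] F [4.5077 3.6615 4.2949] w 0.28990710736071446 q [-0.2557  0.9573 -0.0751  1.8173  0.1029  0.5032 -1.7369]
long -grasp: tray 0.1103558489353032 -1.400583346770094 -23.894545955775772 tool [ 1.4539 23.6655  3.2793]
pad -grasp: tray -76.42905974206045 -297.5362243307436 -18.89454595577577 tool [297.699   28.1379 -72.8683]
down in tool [0.0022 0.9912 0.1326] ex in tool [-0.0016 -0.1326  0.9912]
[np.float64(0.549296254787904), np.float64(0.17459773197216247), 0.232]
0 [[384.04425601 422.21298966]]
0.1 [[387.59213142 420.0141673 ]]
0.15 [[389.5359077  418.90693746]]
0.2 [[391.58654029 417.79896784]]
0.25 [[393.73864027 416.6936954 ]]
0.3 [[395.9863443  415.59460446]]
0.35 [[398.32333201 414.50521   ]]
```

Request:
{"api": "apply_moves", "payload": {
  "delta_rot": [
    [0,0,0],
    [0,0,0],
    [0,0,0],
    [0,0,0],
    [0,0,0],
    [0,0,0],
    [0,0,0],
    [0,0,0]
  ],
  "dp": [
    [0,0,0],
    [0,-2.5,-0.3],
    [0,-2.5,-0.3],
    [0,-1,5.9],
    [0,-1,7.9],
    [0,-1,7.9],
    [0,-1,7.9],
    [0,0,0]
  ],
  "hand": [20,20,20,20,20,20,20,20],
  "force": 30
}}

```text
time: 7.8
ee_pos: [0.5568, 0.1233, 0.0293]
tool_rot: [[0.228, -0.134, 0.964], [-0.974, -0.031, 0.226], [0.0, -0.99, -0.138]]
contact_force: [-0.3, -0.1, -0.7]
grip_width: 0.285
```

```bash
python3 st.py; python3 - <<'E'
from station import eyes
import cv2,numpy as np
a=eyes.get_image('side')['frame'][240:460,280:450]
cv2.imwrite('pics/c7.png',cv2.resize(a,None,fx=2.7,fy=2.7,interpolation=2))
E
```

```text
t 7.8 tcp [0.5568 0.1233 0.0293] grasp [0.5594 0.1239 0.0479] F [-0.3351 -0.0673 -0.7271] w 0.28461517357073035 q [-0.2503  0.9725 -0.0781  1.7229  0.0993  0.5881 -1.7263]
long -grasp: tray -28.10955678968909 0.4073354180207845 -27.856141507001766 tool [ -0.3441  31.4665 -24.0003]
pad -grasp: tray -104.64897238068484 -295.7283055659527 -22.856141507001762 tool [295.9665  36.9884 -99.8234]
down in tool [-0.      0.9904  0.1379] ex in tool [-0.0023 -0.1379  0.9904]
```

Request:
{"api": "apply_moves", "payload": {
  "delta_rot": [
    [0,0,0],
    [0,0,0],
    [0,0,0],
    [0,0,0],
    [0,0,0]
  ],
  "dp": [
    [0,-10,-1.4],
    [0,-24,-3.3],
    [0,-29,-4],
    [0,-18,-2.5],
    [0,0,0]
  ],
  "hand": [20,20,20,20,20]
}}

```text
time: 8.35
ee_pos: [0.5571, 0.1234, 0.1142]
tool_rot: [[0.228, -0.131, 0.965], [-0.974, -0.03, 0.226], [-0.0, -0.991, -0.134]]
contact_force: [0.5, 0.4, -1.4]
grip_width: 0.289
```

Request:
{"api": "apply_moves", "payload": {
  "delta_rot": [
    [0,0,0],
    [0,0,0],
    [0,0,0],
    [0,0,0],
    [0,0,0],
    [0,0,0],
    [0,0,0],
    [0,0,0]
  ],
  "dp": [
    [20,1,-7],
    [35,1.7,-12.2],
    [42,2,-14.7],
    [45,2.2,-15.7],
    [45,2.2,-15.7],
    [45,2.2,-15.7],
    [38,1.9,-13.3],
    [20,1,-7]
  ],
  "hand": [20,20,20,20,20,20,20,20]
}}

```text
time: 9.15
ee_pos: [0.5197, -0.1877, 0.1106]
tool_rot: [[0.223, -0.139, 0.965], [-0.975, -0.034, 0.22], [0.002, -0.99, -0.143]]
contact_force: [0.5, 0.1, -1.1]
grip_width: 0.288
```

Request:
{"api": "apply_moves", "payload": {
  "delta_rot": [
    [0,0,0],
    [0,0,0],
    [0,0,0]
  ],
  "dp": [
    [6,0.2,-2],
    [0,0,0],
    [0,0,0]
  ],
  "hand": [20,20,20]
}}

```text
time: 9.45
ee_pos: [0.5219, -0.1864, 0.111]
tool_rot: [[0.23, -0.136, 0.964], [-0.973, -0.03, 0.228], [-0.002, -0.99, -0.139]]
contact_force: [0.6, 0.6, -0.4]
grip_width: 0.286
```

```bash
python3 st.py; python3 - <<'E'
from station import eyes
import cv2,numpy as np
a=eyes.get_image('side')['frame']
cv2.imwrite('pics/full8.png',a)
b=eyes.get_image('top')['frame'][150:330,150:480]
cv2.imwrite('pics/c8.png',np.vstack([cv2.resize(a[60:340,230:450],(472,600))]))
E
```

```text
t 9.45 tcp [ 0.5219 -0.1864  0.111 ] grasp [ 0.5244 -0.1858  0.1296] F [ 0.6252  0.5907 -0.4394] w 0.28604715930671115 q [ 0.2818  0.8241 -0.1     1.7729  0.2077  0.6854 -1.2992]
long -grasp: tray 77.081717597055 293.76835194211446 -109.55625279799281 tool [-293.5065   98.3545   91.7841]
pad -grasp: tray 0.5423020060592659 -2.367289041859025 -104.55625279799283 tool [  2.5805 103.4617  15.0639]
down in tool [0.002  0.9903 0.139 ] ex in tool [ 0.0005 -0.139   0.9903]
```

View pics/c8.png

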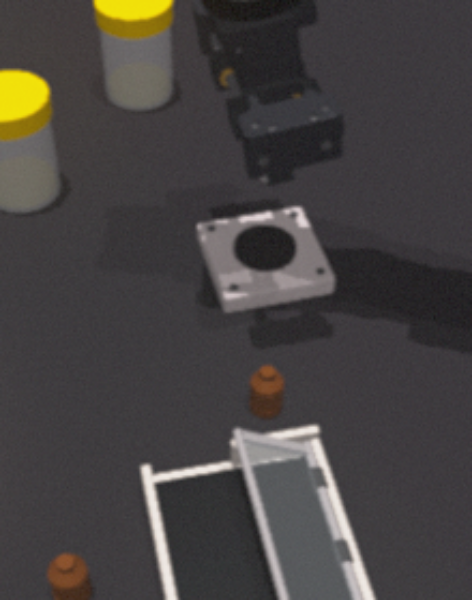

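Request:
{"api": "apply_moves", "payload": {
  "delta_rot": [
    [0,0,0],
    [0,0,0],
    [0,0,0],
    [0,0,0],
    [0,0,0],
    [0,0,0]
  ],
  "dp": [
    [2.4,19.8,3.3],
    [0,24.8,3.5],
    [0,17.8,2.5],
    [0,8.9,1.2],
    [0,4,0.5],
    [0,0,0]
  ],
  "hand": [20,20,20,20,20,20]
}}

```text
time: 10.15
ee_pos: [0.5228, -0.1905, 0.0353]
tool_rot: [[0.229, -0.136, 0.964], [-0.973, -0.032, 0.227], [-0.0, -0.99, -0.139]]
contact_force: [0.4, -0.1, -1.6]
grip_width: 0.282
```

```bash
python3 st.py
```

```text
t 10.15 tcp [ 0.5228 -0.1905  0.0353] grasp [ 0.5253 -0.1899  0.0538] F [ 0.3628 -0.123  -1.6434] w 0.28244683461114634 q [ 0.2719  0.9476 -0.0732  1.7875  0.2337  0.546  -1.323 ]
long -grasp: tray 77.1739660410861 297.94052431612545 -33.78941171715892 tool [-298.0276   22.8478   80.7689]
pad -grasp: tray 0.6345504500903568 1.804883332151922 -28.789411717158924 tool [-1.7981 28.4216  4.6336]
down in tool [0.0003 0.9903 0.1392] ex in tool [-0.0012 -0.1392  0.9903]
```

Request:
{"api": "apply_moves", "payload": {
  "delta_rot": [
    [0,0,0],
    [0,0,0],
    [0,0,0],
    [0,0,0],
    [0,0,0]
  ],
  "dp": [
    [-1,1,0.1],
    [0,1,0.1],
    [0,1,0.1],
    [0,1,0.1],
    [0,0,0]
  ],
  "hand": [20,20,20,20,20]
}}

```text
time: 10.65
ee_pos: [0.5222, -0.1903, 0.0313]
tool_rot: [[0.228, -0.135, 0.964], [-0.974, -0.032, 0.226], [0.0, -0.99, -0.139]]
contact_force: [0.2, 0.8, -0.3]
grip_width: 0.288
```

Request:
{"api": "apply_moves", "payload": {
  "delta_rot": [
    [0,0,0],
    [0,0,0]
  ],
  "dp": [
    [0,0.6,0.1],
    [0,0,0]
  ],
  "hand": [20,20]
}}

```text
time: 10.85
ee_pos: [0.5222, -0.1902, 0.0306]
tool_rot: [[0.228, -0.136, 0.964], [-0.974, -0.032, 0.226], [0.0, -0.99, -0.139]]
contact_force: [-0.7, 0.7, -1.3]
grip_width: 0.284
```

Request:
{"api": "apply_moves", "payload": {
  "delta_rot": [
    [0,0,0],
    [0,0,0]
  ],
  "dp": [
    [0,0.6,0.1],
    [0,0,0]
  ],
  "hand": [20,20]
}}

```text
time: 11.05
ee_pos: [0.5222, -0.1902, 0.0304]
tool_rot: [[0.228, -0.135, 0.964], [-0.974, -0.032, 0.225], [0.0, -0.99, -0.139]]
contact_force: [0.1, 0.2, 2.8]
grip_width: 0.291
```

Request:
{"api": "apply_moves", "payload": {
  "delta_rot": [
    [0,0,0],
    [0,0,0],
    [0,0,0],
    [0,0,0],
    [0,0,0]
  ],
  "dp": [
    [0,0,0],
    [0,0,0],
    [0,0,0],
    [0,0,0],
    [0,0,0]
  ],
  "hand": [31,34,40,50,60],
  "force": 5
}}

```text
time: 11.55
ee_pos: [0.5222, -0.1902, 0.03]
tool_rot: [[0.228, -0.136, 0.964], [-0.974, -0.032, 0.226], [0.0, -0.99, -0.139]]
contact_force: [0.3, 1.1, 0.5]
grip_width: 0.555
```

Request:
{"api": "apply_moves", "payload": {
  "delta_rot": [
    [0,0,0],
    [0,0,0],
    [0,0,0],
    [0,0,0],
    [0,0,0],
    [0,0,0],
    [0,0,0]
  ],
  "dp": [
    [0,0,0],
    [0,-10,-1.4],
    [0,-20,-2.8],
    [0,-30,-4.2],
    [0,-40,-5.6],
    [0,-40,-5.6],
    [0,-20,-2.8]
  ],
  "hand": [65,65,65,65,65,65,65]
}}

```text
time: 12.25
ee_pos: [0.5236, -0.1906, 0.1957]
tool_rot: [[0.228, -0.13, 0.965], [-0.974, -0.033, 0.225], [0.003, -0.991, -0.134]]
contact_force: [-0.5, 0.3, -0.6]
grip_width: 0.647
```

Request:
{"api": "apply_moves", "payload": {
  "delta_rot": [
    [0,0,0],
    [0,0,0],
    [0,0,0],
    [0,0,0],
    [0,0,0]
  ],
  "dp": [
    [20,0,-20],
    [35,0,-35],
    [35,0,-25],
    [15,0,-10],
    [0,0,0]
  ],
  "hand": [65,65,65,65,65]
}}

```text
time: 12.75
ee_pos: [0.4572, -0.3166, 0.2052]
tool_rot: [[0.221, -0.136, 0.966], [-0.975, -0.034, 0.219], [0.003, -0.99, -0.14]]
contact_force: [0.0, 0.3, -0.1]
grip_width: 0.653
```

```bash
python3 st.py; python3 - <<'E'
from station import eyes
import cv2,numpy as np
a=eyes.get_image('side')['frame'];b=eyes.get_image('top')['frame']
cv2.imwrite('pics/fs9.png',a);cv2.imwrite('pics/ft9.png',b)
a=cv2.resize(a[140:470,280:450],(300,582)); b=cv2.resize(b[200:320,150:460],(490,190))
b2=cv2.resize(cv2.imread('pics/fs9.png')[145:215,310:400],(490,381))
cv2.imwrite('pics/c9.png',np.hstack([a,np.vstack([b,b2,np.zeros((11,490,3),np.uint8)])]))
E
```

```text
t 12.75 tcp [ 0.4572 -0.3166  0.2052] grasp [ 0.4598 -0.3159  0.2237] F [ 0.0037  0.3313 -0.0922] w 0.6530314820655155 q [ 0.5368  0.6823 -0.117   1.7239  0.2151  0.8601 -1.0565]
long -grasp: tray 169.9030427660028 405.53658670023475 -203.67049643026232 tool [-407.5992  177.1911  193.067 ]
pad -grasp: tray 93.36362717500708 109.40094571626122 -198.6704964302623 tool [-110.7903  183.4496  119.2773]
down in tool [-0.0029  0.9901  0.1401] ex in tool [-0.0088 -0.1401  0.9901]
```

View pics/c9.png

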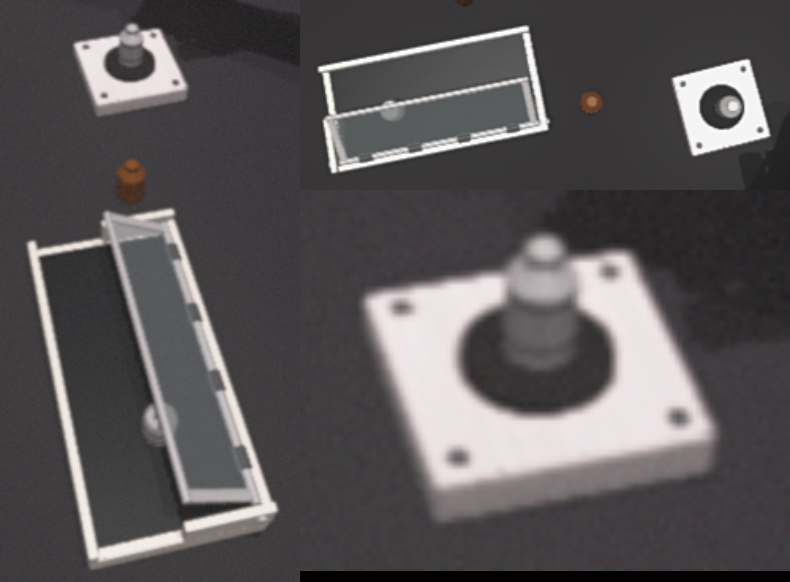

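```bash
python3 - <<'E'
from h import *
a=np.linspace(0,2*np.pi,60)
def hull(c,x,y,r,z): return proj(c,np.c_[x+r*np.cos(a),y+r*np.sin(a),0*a+z])
# measured: side foot bottom/left/right, nose-top; converted from zoom
k=90/490; f=lambda u,v:(310+(u-300)*k,145+(v-190)*70/381)
print('foot bottom',f(540,368),'nose top centre',f(544,248),'L/R',f(503,320),f(579,320),'pad',f(537,357))
for y in(-.188,-.192,-.196,-.2): print(y,'foot bottom',hull('side',.5255,y,.013,.025)[:,1].max(),'nose',proj('side',[.5255,y,.068]),'top nose',proj('top',[.5255,y,.068]))
im=cv2.imread('pics/ft9.png')[258:276,405:430].max(2); print(im)
E
```

```text
foot bottom (354.0816326530612, 177.70341207349082) nose top centre (354.81632653061223, 155.65616797900262) L/R (347.2857142857143, 168.88451443569554) (361.2448979591837, 168.88451443569554) pad (353.53061224489795, 175.68241469816275)
-0.188 foot bottom 177.68133865012538 nose [[353.95375672 155.4045988 ]] top nose [[421.84239279 266.34522737]]
-0.192 foot bottom 176.23161603080635 nose [[353.92371014 153.97953452]] top nose [[423.99010157 266.41084908]]
-0.196 foot bottom 174.79055724253965 nose [[353.89384857 152.56324521]] top nose [[426.13776467 266.47646938]]
-0.2 foot bottom 173.3580848515358 nose [[353.86417032 151.15565006]] top nose [[428.28538208 266.5420883 ]]
[[164  67  42  47  51  51  51  52  51  51  51  52  51  50  49  49  49  48
   48  46  40  62 153 240 252]
 [ 91  41  47  50  51  52  52  52  52  52  51  51  50  47  46  46  48  51
   49  46  43  41  72 155 238]
 [ 58  43  50  52  52  52  52  52  52  51  50  49  46  49  62  81  96 101
   89  68  53  43  38  87 223]
 [ 43  48  52  53  51  52  51  53  52  51  48  51  73 112 146 161 163 164
  162 145 116  79  44  51 15
[... 773 characters left out ...]
76  80 102 152 174 173 169 158 178 229
  243 241 223 183 170 141  75]
 [ 49  51  53  53  53  51  50  56  64  73  80 116 158 175 172 166 163 154
  159 159 161 169 169 129  60]
 [ 47  51  52  51  52  51  52  47  56  72  79  91 144 174 173 171 169 164
  164 163 168 171 147  88  47]
 [ 43  48  52  51  52  52  52  45  46  58  73  77  98 137 167 176 175 175
  176 174 174 148  96  47  55]
 [ 43  47  52  51  51  53  51  51  45  43  55  69  79  90 117 147 169 176
  175 150 125  94  53  38  96]
 [ 65  42  48  52  52  52  53  53  51  50  46  50  53  53  62  79  90  93
   89  75  63  53  38  55 167]
 [113  47  43  51  52  53  52  52  53  52  51  49  49  49  50  49  50  49
   49  48  46  42  40  96 220]]
```

```bash
python3 - <<'E'
import cv2,numpy as np
from station import robot,monitor
for n,f,(y0,y1,x0,x1) in(('side','s',(330,450,350,440)),('top','t',(240,310,165,235))):
    a=cv2.imread(f'pics/{n}0.png')[y0:y1,x0:x1].astype(float).max(2); b=cv2.imread(f'pics/f{f}9.png')[y0:y1,x0:x1].astype(float).max(2)
    print(n,'flap/short shift, mean diff',cv2.phaseCorrelate(a,b),abs(a-b).mean(),abs(a-b).max())
print(monitor.state()['contact_force'])
robot.sign_off()
E
```

```text
side flap/short shift, mean diff ((-0.03772186807707101, 0.015890385820277686), 0.9591130192836922) 1.9203703703703703 11.0
top flap/short shift, mean diff ((-0.02335508030754596, -0.020427738774777993), 0.9986949200909009) 0.5036734693877551 25.0
[-0.24454667  0.73879304  0.29277615]
the job is handed in; nothing more can be done
```

I took the long objective out of the right-hand rack place and stood it on the pad. It was set down in the fingers, not dropped. The job was handed in at about 12.8 s of the 40 s allowed; no verdict was shown.

- **Flap:** on the first push the fingers jammed on the flap's rod at about 15 N. I raised the hand while pressing, and that swung the flap open to roughly 0.3 rad by the picture. I then lowered and gripped the objective with the flap held open. The jam was well under the force limits, and nothing else pushed back.
- **Set-down:** the wrist force rose to 2.8 N as the foot touched the pad. I then opened the fingers and moved the hand clear.
- **Long objective:** the last pictures show it nose up and upright. The two cameras disagree slightly on its position: the side view puts it within about 1 mm of the pad's centre, the top view about 4 mm off. Both are inside the 20 mm limit.
- **Flap and short objective:** compared with the starting pictures, both match to within 0.05 pixel, so the flap has closed and the short objective has not moved.
- **Robot:** the last wrist force reading was under 1 N, so the robot touches nothing.

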